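# Load a tube rocker: cradle, tube, hold-down bar

## Task

Load the tube rocker for a run: set the empty blue cradle flat on its steel platform, inside the four corner stops, then lay the orange-capped tube on its side in the cradle's two V-notched ribs, with its cap beyond the ribs at either end. Then swing the hold-down bar over the tube until it is fully home. Leave the other things on the bench undisturbed.

Things in the scene. Friction and masses are not known exactly. Their poses are not given: they have to be found in the camera images.
- rocker: Tube rocker, fixed, off and level: white housing 195 x 210 mm, 44 mm high, sloped control panel on the robot's side; above it a steel platform 130 (x) x 204 mm (y), top at 62 mm. Origin: bench level under the platform's middle; x to the back, y to the left along the platform's long side, z up. Place and yaw vary.
- rocker_seat (a point): Middle of the platform's top face (62 mm up), axes as the rocker's. The cradle's origin belongs here, its y along this y, either way round. Folded corner stops leave it 2.5 mm play on each side; they are upright for 8 mm, then flare outwards up to 15 mm, and reach 18 mm from each corner, so the middle of each side is open for fingers.
- bar_hinge (a point): Hinge axis (along rocker x) of the hold-down bar: 82 mm from rocker_seat towards -y, 62 mm above the platform, in an aluminium yoke 34 mm wide (46 at its foot), 16 mm thick, 68 mm high over the platform. A keeper fork of like width, 12 mm thick, 75 mm high, stands 84 mm from rocker_seat towards +y; the closed bar lies between its prongs.
- hold_bar (a joint): Angle of the hold-down bar: 0 = closed, level along +y, at its stop; grows as the free end rises; 1.57 = upright; at most 1.95. Starts upright or leaning back a little, away from the platform. Bar 175 x 20 x 8 mm; a rubber pad under its middle clears a well laid tube by 1.6 mm. Stiff hinge (0.1 N m): stays where left, about 1.5 N near the tip moves it.
- bar_tip (a point): End of the bar's centre line, in its red end cap, 175 mm from the hinge; y points along the bar away from the hinge, z out of the face that is on top when closed.
- cradle: Blue plastic cradle, 0.22 kg, loose: slab 56 (x) x 118 (y) x 16 mm (z) with two V-notched ribs across it, 12 mm thick, centred 26 mm either side of the middle, tops 33.5 mm above the underside; 40 mm of bare slab between them. Notches: 45 degrees, 36 mm wide at the top, in line along y. Origin: middle of the underside. Grasp across the 56 mm at the middle.
- tube: 50 ml screw-cap tube lying on its side, 50 g, loose; rolls when pushed. 112 mm long along y: orange cap (35 mm diameter, 14 mm long) at the -y end, body 29 mm diameter, pointed tip at +y; its axis dips 0.04 rad tip-down against y. x and z turn about the axis as it rolls. Place and direction vary.
- tube_mid (a point): Point on the tube's axis 55 mm from the cap's outer end, 16 mm above the bench at the start; axes as the tube's. The cap's inner end is 41 mm away towards -y; the body starts to narrow 31 mm away towards +y. Well laid, this point is 36 mm above the cradle's underside, over its y axis and within 7 mm of its middle (either way round).
- petri: Stack of three clear petri dishes, 63 mm diameter, 38 mm high, bystander; origin middle of its underside.
- foil_jar: Glass jar with a foil top, 76 mm diameter, 123 mm high, bystander; origin middle of its underside.
- wash_bottle: Clear bottle with a red cap, 64 mm diameter, 130 mm high, bystander; origin middle of its underside.
Mind the look-alikes: they are no part of the job. Leave any pink look-alike of the tube alone.

How it is judged:
By the outcome, as a careful person would: the job done as asked, in the order asked, and still so for the second after the job is handed in, with the robot touching nothing.
It also fails if it takes over 72 s, if anything falls off the work surface, if the arm or the gripper's body presses on something with over 40 N, if the wrist force passes 120 N, or if a joint passes its speed limit or range.

## Robot

A 7-joint arm with a two-finger parallel gripper is mounted at the origin on a cart in front of the work surface, level with it; the furniture and walls round the work are solid. World frame = base frame: x ahead of the robot, y to its left, z up, the work surface at z = 0. Lengths are in m, angles in rad, forces in N, time in s.
With the tool pointing down it reaches from about 0.4 to 0.9 m from the base axis. Payload 5.6 kg.
Tool frame: the origin (TCP) lies on the centre line of the jaws, within the pads' length; the fingertips stand 22 mm ahead of it and the grasp point (between the pads) lies 3 mm ahead of it (arm.tips_ahead is the distance from the TCP to the fingertips, in m); z points along the fingers, y is the line along which they close (so a half turn about z gives the same grasp; the last joint's range is limited). The gripper opens to 92 mm and grips with 3 to 60 N. Pads are 20 mm wide; open, the fingers measure 128 mm over their backs; the gripper's body (75 mm by 189 mm) begins 69 mm behind the grasp point.
Start: joints at [-1.215, 0.468, -0.012, 1.603, 0.006, 1.071, -0.056], TCP at [0.252, 0.599, 0.237] pointing down, gripper open.
Joint ranges: [-2.53, 2.53], [-0.31, 2.02], [-1.57, 1.55], [0.28, 2.44], [-1.29, 4.43], [0.15, 1.84], [-2.92, 2.92]. Speed limits (rad/s): [2.57, 2.57, 3.14, 3.14, 3.14, 3.14, 3.14].

## Interface

Orientations are given as [roll, pitch, yaw] about the fixed x, y, z axes, in that order (R = Rz(yaw) Ry(pitch) Rx(roll)).
In Python, from cell import arm gives the robot as it stands.
- The arm moves only by the tool step_arm, never from a script. Its argument "steps" is a list of rows, each an object of numbers: "dx", "dy", "dz": the shift along the world's x, y, z in mm; "rx", "ry", "rz": the turn, a rotation vector about the world's x, y, z in rad; "fingers": the finger opening in mm, from 0 to 91.9. A call has exactly 8 rows; each row is the pose to reach, as a shift and turn from the pose commanded when the call began; what a row does not reach only later rows make up. A row lasts 1/12 s, in which the tool goes at most 41.7 mm and 7.16 degrees, less where a joint would pass 70% of its speed; a pose out of reach is approached as far as the arm can. A call with a gripper value outside its range is refused whole. The fingers move at their own pace and stop on an object; "newtons" is the grip in N (left out, the last holds). Time passes only in rows, so rows that repeat a pose let the fingers close, or fill a call up. It gives the time, the measured TCP pose, the force, the opening and the grip force at its end, in the units of the state.
- arm.read_state(): the state, without advancing time (a new reading comes with each control period).
- arm.snapshot(name): name is "scene" or "top"; returns a dict with "pixels" (400x640x3 uint8, red, green, blue), "vertical_fov" (degrees; the focal length in pixels is half the picture's height over the tangent of half this angle, whatever the lens; pixels are square), "cx", "cy" (the principal point, pixels), "cam_to_world" (4x4, takes a point from camera to world coordinates). Camera axes: x right, y down, z forward; pixel columns grow to the right and rows downward; lengths in m; the calibration is good to about 2 mm. A picture is of the moment at which its call begins. There is no depth.
- arm.sign_off(): hands the job in; it is judged then, once.
Trained networks look in a picture, given as the dict that the camera call returned (one of the last four; its "shot" number tells which), for a name from the list of things; names that differ only in an ending like _2 or _b are one class to them, and where a whole thing is asked for, a point or a joint stands for the part that bears it (a point fixed in the world has none). Each returns a list of dicts, best first, with "conf" (0 to 1); they miss things now and then, are a little off and sometimes report something else, mostly with a low value. They report only what shows in the picture. A call takes as long as a camera call. They do not tell look-alikes from the thing itself.
- arm.search_frame(picture, target): "point" ([x, y, z] in m, in world coordinates, good to about 4 mm: the middle of the surface that is visible of it).
- arm.landmark_of(picture, target): "point" ([x, y, z] in m, in world coordinates, good to about 4 mm: a listed point, or the origin of a listed thing).
The state is a dict: "clock": time; "joint_positions": joint angles; "qvel": joint speeds; "tau": joint torques, N m; "tcp_pos": TCP position; "ee_rot": TCP orientation; "wrist_force": force on the tool from outside, world axes, zero at the start; "ft_torque": the same for the moment, N m; "grip_width": opening from 0.0 (shut) to 1.0 (fully open); "grasp_force": force on a finger pad.
Only numpy, scipy, OpenCV 4.12 (cv2) and the standard library are available. Lean on these libraries where they do the work, as an engineer would, in place of code of your own. Each camera call takes 0.05 s, during which the arm holds its last target. There are 200 camera calls.

## Working session

There is one attempt and no reset: what is moved stays moved. The work goes in short steps, Python scripts to look and compute and a tool call to move; the robot and the scene stay as the last step left them, time stands still between calls to the robot, and variables do not carry over. Pictures are saved under pics/ and viewed, at most 10 in all, crops included, and the job is handed in when it is done.

Besides the shell and the picture viewer there is one more tool, called as name(argument=value, ...), one argument or row to a line, values as JSON. step_arm: Moves the arm, as the interface text tells. Its arguments: {"type":"object","properties":{"steps":{"type":"array","items":{"type":"object","properties":{"dx":{"type":"number"},"dy":{"type":"number"},"dz":{"type":"number"},"rx":{"type":"number"},"ry":{"type":"number"},"rz":{"type":"number"},"fingers":{"type":"number"}}}},"newtons":{"type":"number"}},"required":["steps"]}

```bash
mkdir -p pics; ls
cat > h.py <<'E'
import numpy as np, cv2
from cell import arm
def shot(n,f=None):
    p=arm.snapshot(n)
    if f: cv2.imwrite('pics/'+f,cv2.cvtColor(p['pixels'],cv2.COLOR_RGB2BGR))
    return p
def foc(p): return p['pixels'].shape[0]/2/np.tan(np.radians(p['vertical_fov'])/2)
def proj(p,X):
    c=np.linalg.inv(p['cam_to_world'])@np.append(X,1); f=foc(p)
    return np.array([p['cx']+f*c[0]/c[2],p['cy']+f*c[1]/c[2]])
def unproj(p,uv,z):
    f=foc(p);M=np.array(p['cam_to_world']);d=M[:3,:3]@np.array([(uv[0]-p['cx'])/f,(uv[1]-p['cy'])/f,1]);o=M[:3,3]
    return o+d*(z-o[2])/d[2]
E
python3 - <<'E'
from h import *
for n in ('scene','top'):
    p=shot(n,n+'0.png'); print(n,np.round(p['cam_to_world'],3).tolist(),foc(p))
    for t in ['rocker','rocker_seat','bar_hinge','bar_tip','cradle','tube','tube_mid','petri','foil_jar','wash_bottle']:
        for r in arm.landmark_of(p,t)[:3]:
            print(t,np.round(r['point'],3),round(r['conf'],2),np.round(proj(p,r['point'])))
print(arm.read_state())
a=cv2.imread('pics/scene0.png');b=cv2.imread('pics/top0.png')
E
```

```text
pics
scene [[0.83, -0.398, 0.39, -0.022], [-0.557, -0.616, 0.557, -0.879], [0.019, -0.68, -0.733, 1.132], [0.0, 0.0, 0.0, 1.0]] 428.0119646060926
rocker [ 0.589 -0.048 -0.   ] 0.58 [326. 210.]
rocker_seat [ 0.584 -0.041  0.06 ] 0.85 [324. 197.]
bar_hinge [ 0.59  -0.131  0.124] 0.92 [342. 200.]
bar_tip [ 0.592 -0.147  0.295] 0.75 [349. 163.]
cradle [ 0.51  -0.265  0.003] 0.9 [344. 261.]
tube [0.468 0.321 0.003] 0.64 [248. 163.]
tube [0.566 0.18  0.001] 0.45 [287. 175.]
tube_mid [0.564 0.185 0.014] 0.47 [286. 172.]
tube_mid [0.466 0.323 0.016] 0.45 [247. 161.]
petri [ 0.358  0.152 -0.008] 0.58 [243. 202.]
foil_jar [ 0.707  0.287 -0.002] 0.64 [303. 148.]
wash_bottle [ 0.611 -0.461  0.   ] 0.94 [408. 290.]
wash_bottle [0.467 0.321 0.017] 0.72 [247. 161.]
top [[0.002, -0.991, 0.133, 0.383], [-1.0, -0.005, -0.018, -0.056], [0.019, -0.133, -0.991, 1.302], [0.0, 0.0, 0.0, 1.0]] 373.8983212896156
rocker [ 0.586 -0.05   0.001] 0.93 [319. 192.]
bar_hinge [ 0.587 -0.128  0.125] 0.94 [343. 186.]
bar_tip [ 0.596 -0.144  0.299] 0.52 [353. 172.]
cradle [ 0.505 -0.266 -0.   ] 0.74 [381. 215.]
tube [0
[... 314 characters left out ...]
]
{'clock': 1.1, 'joint_positions': array([-1.21502449,  0.46748914, -0.01163976,  1.60269125,  0.00603347,
        1.07143037, -0.05631675]), 'qvel': array([-0.00046252,  0.00079588, -0.0001103 ,  0.00087998, -0.00200881,
        0.00138324, -0.00036922]), 'tau': array([-6.18566391e-04, -5.20428193e+01, -1.29276520e-02, -2.44055539e+01,
       -5.66263322e-02,  1.13180542e-02,  4.83800204e-05]), 'tcp_pos': array([0.25241267, 0.59899097, 0.23660307]), 'ee_rot': array([3.14157314e+00, 5.03986385e-05, 2.74278419e+00]), 'wrist_force': array([-0.58572325,  0.56041562, -0.83844071]), 'ft_torque': array([-0.03381096,  0.07266795, -0.06120477]), 'grasp_force': 0.0, 'grip_width': 0.9999034338526682}
```

Run:
```python
import cv2
b=cv2.imread('pics/top0.png')[130:290,180:460]
cv2.imwrite('pics/t1.png',cv2.resize(b,(784,448),interpolation=cv2.INTER_CUBIC))
a=cv2.imread('pics/scene0.png')[120:320,200:440]
cv2.imwrite('pics/s1.png',cv2.resize(a,(720,600),interpolation=cv2.INTER_CUBIC))
```

```text
(no output)
```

View pics/t1.png

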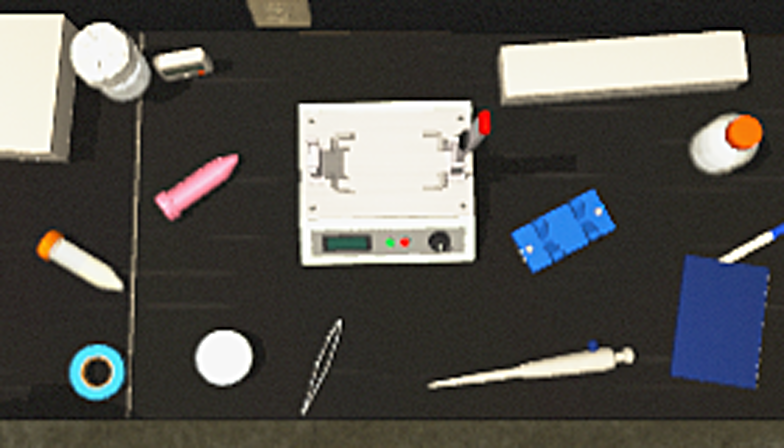

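View pics/s1.png

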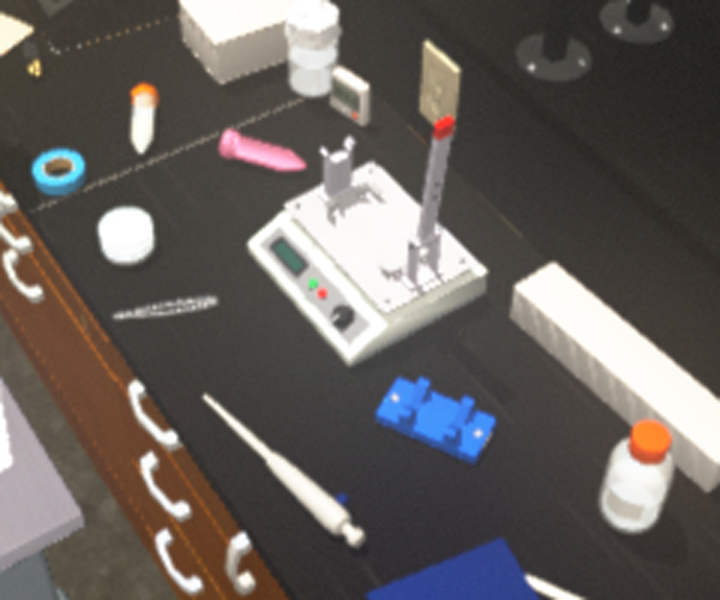

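Candidates for the tube: pink one at top-image (251,195), and white with an orange cap at (212,225). The latter fits "orange-capped" and the pink is the look-alike. The cradle is at (381,215), the rocker at (319,192), and the bar is upright at (349,178). An enlarged crop comes next for precise features.

Run:
```python
import cv2,numpy as np
b=cv2.imread('pics/top0.png')
c=cv2.resize(b[160:230,280:410],None,fx=6,fy=6,interpolation=cv2.INTER_CUBIC)
t=cv2.resize(b[205:240,185:230],None,fx=4,fy=4,interpolation=cv2.INTER_CUBIC)
o=np.zeros((c.shape[0]+t.shape[0],c.shape[1],3),np.uint8);o[:c.shape[0]]=c;o[c.shape[0]:,:t.shape[1]]=t
cv2.imwrite('pics/t2.png',o);print(o.shape)
```

```text
(560, 780, 3)
```

View pics/t2.png

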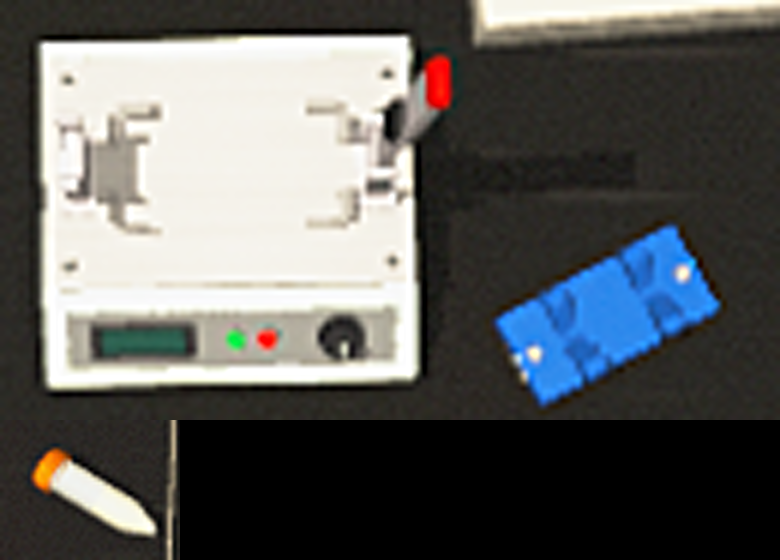

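Platform screws appear at crop (68,79), (387,73), (70,266) and (392,261). Cradle end screws are at (534,354) and (682,273), and the tube's orange cap is at its upper left. This confirms the orange-capped tube as the target.

Run:
```python
from h import *
ps={n:shot(n) for n in ('scene','top')}
p=ps['top']
px=lambda a:[280+(a[0]+.5)/6-.5,160+(a[1]+.5)/6-.5]
S=np.array([unproj(p,px(a),.062) for a in [(68,79),(387,73),(70,266),(392,261)]])
print('screws',S.round(4).tolist(),'mean',S.mean(0).round(4))
d=(S[0]-S[1])+(S[2]-S[3]);e=(S[0]-S[2])+(S[1]-S[3]);print('yaw',np.arctan2(-d[0],d[1]),np.arctan2(e[1],e[0]))
C=np.array([unproj(p,px(a),.016) for a in [(534,354),(682,273)]]);d=C[0]-C[1]
print('cradle',C.round(4).tolist(),C.mean(0),'yaw',np.arctan2(-d[0],d[1]))
for n,p in ps.items():
    im=p['pixels'];h=cv2.cvtColor(im,cv2.COLOR_RGB2HSV)
    m=((h[...,0]>100)&(h[...,0]<115)&(h[...,1]>150)&(h[...,2]>90)).astype(np.uint8)
    k,l,st,ce=cv2.connectedComponentsWithStats(m)
    for i in range(1,k):
        if st[i,4]>60:
            r=cv2.minAreaRect(np.argwhere(l==i)[:,::-1].astype(np.float32));b=cv2.boxPoints(r)
            print(n,'blue',st[i,4],ce[i].round(1),[unproj(p,q,.016)[:2].round(4).tolist() for q in b],unproj(p,r[0],.016).round(4),unproj(p,ce[i],.018).round(4))
    t=[248,161] if n=='scene' else [212,225]
    w=np.zeros(m.shape,bool);w[t[1]-25:t[1]+26,t[0]-25:t[0]+26]=1
    org=w&(h[...,0]<20)&(h[...,1]>150)&(h[...,2]>120)
    wh=w&(h[...,2]>110)&(h[...,1]<110)
    k,l,st,ce=cv2.connectedComponentsWithStats(wh.astype(np.uint8))
    for i in range(1,k):
        if st[i,4]>40: 
            q=np.argwhere(l==i)[:,::-1].astype(np.float32);vx,vy,x0,y0=cv2.fitLine(q,cv2.DIST_L2,0,.01,.01).ravel();s=(q-[x0,y0])@[vx,vy]
            E=[np.array([x0,y0])+np.array([vx,vy])*v for v in(s.min()-.5,s.max()+.5)]
            print(n,'white',st[i,4],ce[i].round(1),[unproj(p,e,.016).round(4).tolist() for e in E])
    q=np.argwhere(org)[:,::-1]; print(n,'cap',len(q),q.mean(0),unproj(p,q.mean(0),.02).round(4))
    for _ in range(3):
        q=shot(n)
        print(n,[(t,np.round(r['point'],4).tolist()) for t in ['rocker','rocker_seat','bar_hinge','cradle','tube_mid','bar_tip'] for r in arm.landmark_of(q,t)[:2]])
```

```text
screws [[0.6407, 0.0444, 0.062], [0.6453, -0.1351, 0.062], [0.5348, 0.0417, 0.062], [0.5385, -0.1375, 0.062]] mean [ 0.5898 -0.0466  0.062 ]
yaw 0.022876695918332184 0.02414602386215143
cradle [[0.4907, -0.2221, 0.016], [0.538, -0.3086, 0.016]] [ 0.514344   -0.26538007  0.016     ] yaw 0.5009512046662404
scene blue 388 [  6.4 100.7] [[-0.2559, 1.4324], [-0.1897, 1.3908], [-0.234, 1.0912], [-0.2941, 1.1294]] [-0.2444  1.2537  0.016 ] [-0.2509  1.2619  0.018 ]
scene blue 598 [344.9 259.1] [[0.4543, -0.2336], [0.5152, -0.1891], [0.5725, -0.2988], [0.5112, -0.3384]] [ 0.5132 -0.2661  0.016 ] [ 0.5096 -0.2704  0.018 ]
scene blue 1411 [351.5 324.2] [[0.3344, -0.3996], [0.4925, -0.4204], [0.4627, -0.5206], [0.3138, -0.4971]] [ 0.399  -0.4605  0.016 ] [ 0.3922 -0.4624  0.018 ]
scene white 78 [269.7 140.1] [[0.6107, 0.4286, 0.016], [0.5987, 0.3379, 0.016]]
scene white 139 [247.  160.4] [[0.4376, 0.2724, 0.016], [0.4993, 0.3751, 0.016]]
scene cap 29 [247.65517241 149.62068966] [0.4987 0.3756 0.02  ]
scene [('rocker', [0.5864, -0.0526, 0.002]), ('rocker', [0.5915, -0.1315, 0.1268]), ('rocker_se
[... 1882 characters left out ...]
0.0036]), ('tube_mid', [0.5721, 0.1807, 0.0164]), ('tube_mid', [0.4706, 0.3175, 0.0176]), ('bar_tip', [0.5957, -0.146, 0.2985])]
top [('rocker', [0.5893, -0.0482, 0.0011]), ('rocker_seat', [0.5873, -0.0499, 0.0626]), ('bar_hinge', [0.588, -0.1294, 0.1213]), ('cradle', [0.5114, -0.2681, 0.0032]), ('tube_mid', [0.472, 0.3203, 0.0156]), ('tube_mid', [0.5715, 0.1841, 0.0133]), ('bar_tip', [0.5922, -0.146, 0.2972])]
top [('rocker', [0.5869, -0.0468, 0.0012]), ('rocker_seat', [0.5854, -0.0469, 0.061]), ('bar_hinge', [0.5853, -0.1293, 0.1242]), ('cradle', [0.509, -0.2692, 0.0034]), ('tube_mid', [0.5727, 0.1838, 0.0128]), ('tube_mid', [0.4713, 0.317, 0.0184]), ('bar_tip', [0.5939, -0.1455, 0.2975])]
```

step_arm(
  steps=[
    {"dx": 12, "dy": -38, "dz": 8, "rz": -0.03},
    {"dx": 24, "dy": -76, "dz": 16, "rz": -0.06},
    {"dx": 36, "dy": -114, "dz": 24, "rz": -0.09},
    {"dx": 48, "dy": -152, "dz": 32, "rz": -0.12},
    {"dx": 60, "dy": -190, "dz": 40, "rz": -0.15},
    {"dx": 72, "dy": -228, "dz": 40, "rz": -0.18},
    {"dx": 84, "dy": -266, "dz": 40, "rz": -0.21},
    {"dx": 96, "dy": -304, "dz": 40, "rz": -0.24},
  ],
)

```text
$.steps[0]: bad value
```

step_arm(
  steps=[
    {"dx": 12, "dy": -38, "rz": -0.03},
    {"dx": 24, "dy": -76, "rz": -0.06},
    {"dx": 36, "dy": -114, "rz": -0.09},
    {"dx": 48, "dy": -152, "rz": -0.12},
    {"dx": 60, "dy": -190, "rz": -0.15},
    {"dx": 72, "dy": -228, "rz": -0.18},
    {"dx": 84, "dy": -266, "rz": -0.21},
    {"dx": 96, "dy": -304, "rz": -0.24},
  ],
)

```text
$.steps[0]: bad value
```

step_arm(
  steps=[
    {"dx": 12, "dy": -38, "dz": 8, "rx": 0, "ry": 0, "rz": -0.03, "fingers": 90},
    {"dx": 24, "dy": -76, "dz": 16, "rx": 0, "ry": 0, "rz": -0.06, "fingers": 90},
    {"dx": 36, "dy": -114, "dz": 24, "rx": 0, "ry": 0, "rz": -0.09, "fingers": 90},
    {"dx": 48, "dy": -152, "dz": 32, "rx": 0, "ry": 0, "rz": -0.12, "fingers": 90},
    {"dx": 60, "dy": -190, "dz": 40, "rx": 0, "ry": 0, "rz": -0.15, "fingers": 90},
    {"dx": 72, "dy": -228, "dz": 40, "rx": 0, "ry": 0, "rz": -0.18, "fingers": 90},
    {"dx": 84, "dy": -266, "dz": 40, "rx": 0, "ry": 0, "rz": -0.21, "fingers": 90},
    {"dx": 96, "dy": -304, "dz": 40, "rx": 0, "ry": 0, "rz": -0.24, "fingers": 90},
  ],
)

```text
clock: 3.97
tcp_pos: [0.3488, 0.2932, 0.277]
ee_rot: [3.14, -0.0, 2.501]
wrist_force: [0.5, 0.2, -0.0]
grip_width: 0.978
grasp_force: 0.0
```

step_arm(
  steps=[
    {"dx": 10, "dy": -39, "dz": 0, "rx": 0, "ry": 0, "rz": -0.03, "fingers": 90},
    {"dx": 20, "dy": -78, "dz": 0, "rx": 0, "ry": 0, "rz": -0.06, "fingers": 90},
    {"dx": 30, "dy": -117, "dz": 0, "rx": 0, "ry": 0, "rz": -0.09, "fingers": 90},
    {"dx": 40, "dy": -156, "dz": 0, "rx": 0, "ry": 0, "rz": -0.12, "fingers": 90},
    {"dx": 50, "dy": -195, "dz": 0, "rx": 0, "ry": 0, "rz": -0.15, "fingers": 90},
    {"dx": 60, "dy": -234, "dz": 0, "rx": 0, "ry": 0, "rz": -0.18, "fingers": 90},
    {"dx": 70, "dy": -273, "dz": 0, "rx": 0, "ry": 0, "rz": -0.21, "fingers": 90},
    {"dx": 80, "dy": -312, "dz": 0, "rx": 0, "ry": 0, "rz": -0.24, "fingers": 90},
  ],
)

```text
clock: 4.63
tcp_pos: [0.4286, -0.019, 0.2771]
ee_rot: [3.14, 0.0, 2.261]
wrist_force: [0.7, 0.4, -0.1]
grip_width: 0.985
grasp_force: 0.0
```

step_arm(
  steps=[
    {"dx": 5, "dy": -40, "dz": 0, "rx": 0, "ry": 0, "rz": -0.03, "fingers": 90},
    {"dx": 10, "dy": -80, "dz": 0, "rx": 0, "ry": 0, "rz": -0.06, "fingers": 90},
    {"dx": 20, "dy": -118, "dz": 0, "rx": 0, "ry": 0, "rz": -0.09, "fingers": 90},
    {"dx": 30, "dy": -156, "dz": 0, "rx": 0, "ry": 0, "rz": -0.12, "fingers": 90},
    {"dx": 45, "dy": -194, "dz": 0, "rx": 0, "ry": 0, "rz": -0.15, "fingers": 90},
    {"dx": 65, "dy": -228, "dz": -5, "rx": 0, "ry": 0, "rz": -0.18, "fingers": 90},
    {"dx": 84, "dy": -247, "dz": -35, "rx": 0, "ry": 0, "rz": -0.195, "fingers": 90},
    {"dx": 84, "dy": -247, "dz": -75, "rx": 0, "ry": 0, "rz": -0.195, "fingers": 90},
  ],
)

```text
clock: 5.3
tcp_pos: [0.5168, -0.27, 0.2035]
ee_rot: [3.137, 0.01, 2.064]
wrist_force: [0.6, 0.3, -0.3]
grip_width: 0.98
grasp_force: 0.0
```

step_arm(
  steps=[
    {"dx": 0, "dy": 0, "dz": -35, "rx": 0, "ry": 0, "rz": 0, "fingers": 90},
    {"dx": 0, "dy": 0, "dz": -70, "rx": 0, "ry": 0, "rz": 0, "fingers": 90},
    {"dx": 0, "dy": 0, "dz": -105, "rx": 0, "ry": 0, "rz": 0, "fingers": 90},
    {"dx": 0, "dy": 0, "dz": -135, "rx": 0, "ry": 0, "rz": 0, "fingers": 90},
    {"dx": 0, "dy": 0, "dz": -155, "rx": 0, "ry": 0, "rz": 0, "fingers": 90},
    {"dx": 0, "dy": 0, "dz": -168, "rx": 0, "ry": 0, "rz": 0, "fingers": 90},
    {"dx": 0, "dy": 0, "dz": -176, "rx": 0, "ry": 0, "rz": 0, "fingers": 90},
    {"dx": 0, "dy": 0, "dz": -176, "rx": 0, "ry": 0, "rz": 0, "fingers": 75},
  ],
)

```text
clock: 5.97
tcp_pos: [0.512, -0.2638, 0.0246]
ee_rot: [-3.141, -0.001, 2.068]
wrist_force: [-0.4, -0.3, 0.7]
grip_width: 0.93
grasp_force: 0.0
```

step_arm(
  newtons=30,
  steps=[
    {"dx": 0, "dy": 0, "dz": 0, "rx": 0, "ry": 0, "rz": 0, "fingers": 64},
    {"dx": 0, "dy": 0, "dz": 0, "rx": 0, "ry": 0, "rz": 0, "fingers": 58},
    {"dx": 0, "dy": 0, "dz": 0, "rx": 0, "ry": 0, "rz": 0, "fingers": 50},
    {"dx": 0, "dy": 0, "dz": 0, "rx": 0, "ry": 0, "rz": 0, "fingers": 40},
    {"dx": 0, "dy": 0, "dz": 0, "rx": 0, "ry": 0, "rz": 0, "fingers": 40},
    {"dx": 0, "dy": 0, "dz": 0, "rx": 0, "ry": 0, "rz": 0, "fingers": 40},
    {"dx": 0, "dy": 0, "dz": 5, "rx": 0, "ry": 0, "rz": 0, "fingers": 40},
    {"dx": 0, "dy": 0, "dz": 15, "rx": 0, "ry": 0, "rz": 0, "fingers": 40},
  ],
)

```text
clock: 6.63
tcp_pos: [0.5117, -0.2633, 0.0401]
ee_rot: [-3.14, -0.002, 2.068]
wrist_force: [-0.0, -0.3, -2.6]
grip_width: 0.609
grasp_force: 30.0
```

step_arm(
  steps=[
    {"dx": -15, "dy": 5, "dz": 30, "rx": 0, "ry": 0, "rz": -0.05, "fingers": 40},
    {"dx": -35, "dy": 18, "dz": 60, "rx": 0, "ry": 0, "rz": -0.1, "fingers": 40},
    {"dx": -55, "dy": 42, "dz": 85, "rx": 0, "ry": 0, "rz": -0.16, "fingers": 40},
    {"dx": -72, "dy": 72, "dz": 105, "rx": 0, "ry": 0, "rz": -0.22, "fingers": 40},
    {"dx": -80, "dy": 106, "dz": 115, "rx": 0, "ry": 0, "rz": -0.28, "fingers": 40},
    {"dx": -80, "dy": 145, "dz": 115, "rx": 0, "ry": 0, "rz": -0.34, "fingers": 40},
    {"dx": -70, "dy": 182, "dz": 115, "rx": 0, "ry": 0, "rz": -0.41, "fingers": 40},
    {"dx": -50, "dy": 214, "dz": 115, "rx": 0, "ry": 0, "rz": -0.474, "fingers": 40},
  ],
)

```text
clock: 7.3
tcp_pos: [0.4604, -0.0471, 0.1563]
ee_rot: [-3.141, -0.004, 1.59]
wrist_force: [0.7, -0.6, -2.5]
grip_width: 0.606
grasp_force: 30.0
```

step_arm(
  steps=[
    {"dx": 25, "dy": 3, "dz": 0, "rx": 0, "ry": 0, "rz": 0, "fingers": 40},
    {"dx": 55, "dy": 3, "dz": 0, "rx": 0, "ry": 0, "rz": 0, "fingers": 40},
    {"dx": 85, "dy": 3, "dz": 0, "rx": 0, "ry": 0, "rz": 0, "fingers": 40},
    {"dx": 110, "dy": 3, "dz": -5, "rx": 0, "ry": 0, "rz": 0, "fingers": 40},
    {"dx": 125, "dy": 3, "dz": -15, "rx": 0, "ry": 0, "rz": 0, "fingers": 40},
    {"dx": 125, "dy": 3, "dz": -25, "rx": 0, "ry": 0, "rz": 0, "fingers": 40},
    {"dx": 125, "dy": 3, "dz": -30, "rx": 0, "ry": 0, "rz": 0, "fingers": 40},
    {"dx": 125, "dy": 3, "dz": -30, "rx": 0, "ry": 0, "rz": 0, "fingers": 40},
  ],
)

```text
clock: 7.97
tcp_pos: [0.5851, -0.0469, 0.1242]
ee_rot: [-3.138, -0.0, 1.593]
wrist_force: [-0.8, -0.1, -2.1]
grip_width: 0.602
grasp_force: 30.0
```

Run:
```python
from h import *
for n in ('scene','top'):
    p=shot(n,n+'1.png')
    for t in ['cradle','rocker_seat','bar_hinge']: print(n,t,[(np.round(r['point'],4).tolist(),round(r['conf'],2)) for r in arm.landmark_of(p,t)[:2]])
s=arm.read_state();print(s['tcp_pos'],s['ee_rot'])
b=cv2.imread('pics/top1.png')[155:230,275:375];a=cv2.imread('pics/scene1.png')[140:250,270:390]
b=cv2.resize(b,None,fx=4,fy=4,interpolation=cv2.INTER_CUBIC);a=cv2.resize(a,None,fx=3.3,fy=3.3,interpolation=cv2.INTER_CUBIC)
o=np.zeros((max(a.shape[0],b.shape[0]),a.shape[1]+b.shape[1],3),np.uint8);o[:b.shape[0],:b.shape[1]]=b;o[:a.shape[0],b.shape[1]:]=a
cv2.imwrite('pics/v1.png',o);print(o.shape)
```

```text
scene cradle [([0.5849, -0.0476, 0.0995], 0.63)]
scene rocker_seat [([0.5852, -0.0443, 0.0602], 0.8)]
scene bar_hinge [([0.5873, -0.1302, 0.126], 0.78)]
top cradle [([0.5794, -0.0501, 0.0986], 0.41)]
top rocker_seat [([0.5874, -0.0485, 0.0626], 0.85)]
top bar_hinge [([0.5838, -0.1293, 0.1238], 0.92)]
[ 0.58751401 -0.04686995  0.12615307] [ 3.14073737e+00 -3.59688571e-04  1.59383485e+00]
(363, 796, 3)
```

View pics/v1.png

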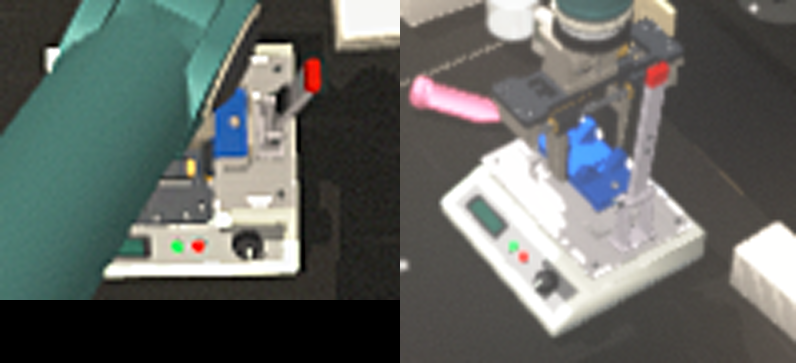

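Left (top camera): the cradle is over the platform, its end screw at crop (235,122), near the yoke. Right: held level between the fingers, with the bar beside it and clear.

Run:
```python
from h import *
p=shot('top');z=arm.read_state()['tcp_pos'];print(z)
g=[275+235.5/4-.5,155+122.5/4-.5]
a=cv2.cvtColor(p['pixels'],cv2.COLOR_RGB2HSV)
m=(a[...,0]>100)&(a[...,0]<115)&(a[...,1]>150)&(a[...,2]>90);w=np.zeros_like(m);w[170:205,325:345]=1
q=np.argwhere(m&w)[:,::-1].astype(np.float32)
print([unproj(p,v,.117).round(4)[:2].tolist() for v in cv2.boxPoints(cv2.minAreaRect(q))])
s=unproj(p,g,.117);print('screw',s,'centre',s+.0493*np.array([-.023,1,0]))
```

```text
[ 0.58749206 -0.0469076   0.12604032]
[[0.6161, -0.0796], [0.6162, -0.1054], [0.564, -0.1054], [0.5639, -0.0797]]
screw [ 0.58961026 -0.09695253  0.117     ] centre [ 0.58847636 -0.04765253  0.117     ]
```

step_arm(
  steps=[
    {"dx": 1, "dy": 0, "dz": -6, "rx": 0, "ry": 0, "rz": 0, "fingers": 40},
    {"dx": 1, "dy": 0, "dz": -12, "rx": 0, "ry": 0, "rz": 0, "fingers": 40},
    {"dx": 1, "dy": 0, "dz": -18, "rx": 0, "ry": 0, "rz": 0, "fingers": 40},
    {"dx": 1, "dy": 0, "dz": -23, "rx": 0, "ry": 0, "rz": 0, "fingers": 40},
    {"dx": 1, "dy": 0, "dz": -27, "rx": 0, "ry": 0, "rz": 0, "fingers": 40},
    {"dx": 1, "dy": 0, "dz": -30, "rx": 0, "ry": 0, "rz": 0, "fingers": 40},
    {"dx": 1, "dy": 0, "dz": -33, "rx": 0, "ry": 0, "rz": 0, "fingers": 40},
    {"dx": 1, "dy": 0, "dz": -35, "rx": 0, "ry": 0, "rz": 0, "fingers": 40},
  ],
)

```text
clock: 9.08
tcp_pos: [0.5884, -0.0471, 0.0902]
ee_rot: [-3.141, 0.0, 1.594]
wrist_force: [0.0, -0.2, -2.0]
grip_width: 0.605
grasp_force: 30.0
```

step_arm(
  steps=[
    {"dx": 0, "dy": 0, "dz": -1, "rx": 0, "ry": 0, "rz": 0, "fingers": 40},
    {"dx": 0, "dy": 0, "dz": -2, "rx": 0, "ry": 0, "rz": 0, "fingers": 40},
    {"dx": 0, "dy": 0, "dz": -3, "rx": 0, "ry": 0, "rz": 0, "fingers": 40},
    {"dx": 0, "dy": 0, "dz": -3.5, "rx": 0, "ry": 0, "rz": 0, "fingers": 40},
    {"dx": 0, "dy": 0, "dz": -3.5, "rx": 0, "ry": 0, "rz": 0, "fingers": 40},
    {"dx": 0, "dy": 0, "dz": -3.5, "rx": 0, "ry": 0, "rz": 0, "fingers": 40},
    {"dx": 0, "dy": 0, "dz": -3.5, "rx": 0, "ry": 0, "rz": 0, "fingers": 40},
    {"dx": 0, "dy": 0, "dz": -3.5, "rx": 0, "ry": 0, "rz": 0, "fingers": 40},
  ],
)

```text
clock: 9.75
tcp_pos: [0.5885, -0.0471, 0.0886]
ee_rot: [3.141, -0.001, 1.594]
wrist_force: [-4.8, 0.3, 9.2]
grip_width: 0.607
grasp_force: 30.0
```

step_arm(
  steps=[
    {"dx": 0, "dy": 0, "dz": 2, "rx": 0, "ry": 0, "rz": 0, "fingers": 57},
    {"dx": 0, "dy": 0, "dz": 2, "rx": 0, "ry": 0, "rz": 0, "fingers": 62},
    {"dx": 0, "dy": 0, "dz": 2, "rx": 0, "ry": 0, "rz": 0, "fingers": 70},
    {"dx": 0, "dy": 0, "dz": 2, "rx": 0, "ry": 0, "rz": 0, "fingers": 76},
    {"dx": 0, "dy": 0, "dz": 15, "rx": 0, "ry": 0, "rz": 0, "fingers": 80},
    {"dx": 0, "dy": 0, "dz": 40, "rx": 0, "ry": 0, "rz": 0, "fingers": 80},
    {"dx": 0, "dy": 0, "dz": 75, "rx": 0, "ry": 0, "rz": 0, "fingers": 80},
    {"dx": 0, "dy": 0, "dz": 110, "rx": 0, "ry": 0, "rz": 0, "fingers": 80},
  ],
)

```text
clock: 10.42
tcp_pos: [0.5878, -0.0473, 0.1984]
ee_rot: [-3.14, 0.001, 1.593]
wrist_force: [0.7, -0.7, 0.4]
grip_width: 0.87
grasp_force: 0.0
```

step_arm(
  steps=[
    {"dx": -10, "dy": 35, "dz": 8, "rx": 0, "ry": 0, "rz": -0.06, "fingers": 70},
    {"dx": -22, "dy": 70, "dz": 8, "rx": 0, "ry": 0, "rz": -0.13, "fingers": 70},
    {"dx": -34, "dy": 106, "dz": 8, "rx": 0, "ry": 0, "rz": -0.2, "fingers": 70},
    {"dx": -46, "dy": 142, "dz": 0, "rx": 0, "ry": 0, "rz": -0.27, "fingers": 70},
    {"dx": -58, "dy": 178, "dz": -10, "rx": 0, "ry": 0, "rz": -0.34, "fingers": 70},
    {"dx": -70, "dy": 214, "dz": -20, "rx": 0, "ry": 0, "rz": -0.41, "fingers": 70},
    {"dx": -82, "dy": 250, "dz": -30, "rx": 0, "ry": 0, "rz": -0.48, "fingers": 70},
    {"dx": -94, "dy": 288, "dz": -40, "rx": 0, "ry": 0, "rz": -0.55, "fingers": 70},
  ],
)

```text
clock: 11.08
tcp_pos: [0.4939, 0.2424, 0.1578]
ee_rot: [3.141, -0.001, 1.039]
wrist_force: [0.3, 1.0, -1.3]
grip_width: 0.759
grasp_force: 0.0
```

step_arm(
  steps=[
    {"dx": -12, "dy": 38, "dz": -10, "rx": 0, "ry": 0, "rz": -0.014, "fingers": 70},
    {"dx": -24, "dy": 80, "dz": -30, "rx": 0, "ry": 0, "rz": -0.014, "fingers": 70},
    {"dx": -24, "dy": 80, "dz": -60, "rx": 0, "ry": 0, "rz": -0.014, "fingers": 70},
    {"dx": -24, "dy": 80, "dz": -60, "rx": 0, "ry": 0, "rz": -0.014, "fingers": 70},
    {"dx": -24, "dy": 80, "dz": -60, "rx": 0, "ry": 0, "rz": -0.014, "fingers": 70},
    {"dx": -24, "dy": 80, "dz": -60, "rx": 0, "ry": 0, "rz": -0.014, "fingers": 70},
    {"dx": -24, "dy": 80, "dz": -60, "rx": 0, "ry": 0, "rz": -0.014, "fingers": 70},
    {"dx": -24, "dy": 80, "dz": -60, "rx": 0, "ry": 0, "rz": -0.014, "fingers": 70},
  ],
)

```text
clock: 11.75
tcp_pos: [0.472, 0.3201, 0.0989]
ee_rot: [3.141, -0.003, 1.027]
wrist_force: [-0.1, -0.4, 0.4]
grip_width: 0.763
grasp_force: 0.0
```

Run:
```python
from h import *
for n in ('scene','top'):
    p=shot(n,n+'2.png')
    for t in ['cradle','rocker_seat','tube_mid']: print(n,t,[(np.round(r['point'],4).tolist(),round(r['conf'],2)) for r in arm.landmark_of(p,t)[:3]])
s=arm.read_state();print(s['tcp_pos'],s['ee_rot'])
b=cv2.imread('pics/top2.png')[165:205,280:355];a=cv2.imread('pics/scene2.png')[110:250,230:390]
b=cv2.resize(b,(375,200),interpolation=cv2.INTER_CUBIC);a=cv2.resize(a,(411,360),interpolation=cv2.INTER_CUBIC)
o=np.zeros((360,786,3),np.uint8);o[:200,:375]=b;o[:,375:]=a
cv2.imwrite('pics/v2.png',o)
```

```text
scene cradle [([0.5901, -0.0531, 0.0646], 0.75)]
scene rocker_seat [([0.584, -0.0414, 0.0599], 0.68)]
scene tube_mid [([0.5661, 0.1848, 0.0142], 0.68), ([0.465, 0.3239, 0.0135], 0.45), ([0.7074, 0.2861, 0.0017], 0.39)]
top cradle [([0.5844, -0.0505, 0.0651], 0.89), ([0.5875, -0.0474, 0.0642], 0.23), ([0.4686, 0.3179, -0.0019], 0.22)]
top rocker_seat [([0.5883, -0.0482, 0.061], 0.81), ([0.585, -0.1332, 0.1275], 0.73)]
top tube_mid [([0.4695, 0.3182, 0.016], 0.75), ([0.5723, 0.1842, 0.0139], 0.61)]
[0.47047796 0.32096751 0.09719123] [-3.14158012e+00 -1.05831701e-04  1.02965850e+00]
```

View pics/v2.png

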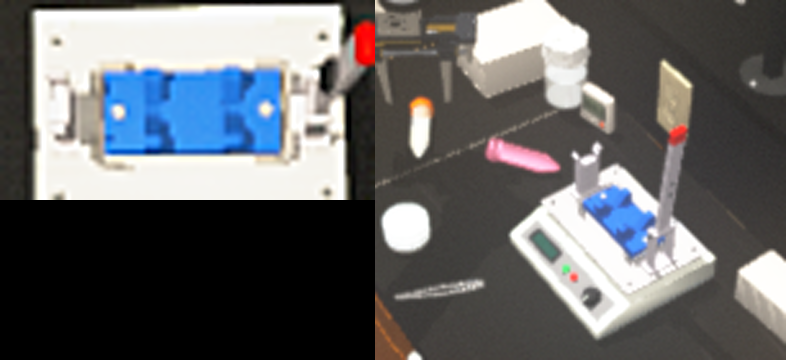

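The cradle lies between the four stops (top crop, blue spanning 103–282 by 70–155), apparently level. The orange tube is under the gripper and the pink one is untouched.

Run:
```python
from h import *
p=shot('top')
for nm,z,L in [('cradle',.078,[(118,111),(265,108)]),('plat',.062,[(55,41),(324,37),(56,197),(327,192)])]:
    S=np.array([unproj(p,[280+(a+.5)/5-.5,165+(b+.5)/5-.5],z) for a,b in L]);print(nm,S.mean(0).round(4),S.round(4).tolist(),np.linalg.norm(S[0]-S[1]))
q=shot('scene');t=[.4705,.321,.075];print(proj(q,t),proj(q,[.4695,.3215,.016]),proj(p,[.4695,.3215,.016]))
```

```text
cradle [ 0.5915 -0.047   0.078 ] [[0.5902, 0.0018, 0.078], [0.5928, -0.0957, 0.078]] 0.09751552709189076
plat [ 0.5896 -0.0463  0.062 ] [[0.6405, 0.0455, 0.062], [0.6444, -0.1362, 0.062], [0.5345, 0.0432, 0.062], [0.5388, -0.1378, 0.062]] 0.18167721752090574
[246.16736197 148.7774279 ] [247.48906249 160.4829656 ] [210.06348338 224.13744222]
```

step_arm(
  steps=[
    {"dx": -1, "dy": 0, "dz": -30, "rx": 0, "ry": 0, "rz": 0, "fingers": 70},
    {"dx": -1, "dy": 0, "dz": -55, "rx": 0, "ry": 0, "rz": 0, "fingers": 70},
    {"dx": -1, "dy": 0, "dz": -68, "rx": 0, "ry": 0, "rz": 0, "fingers": 70},
    {"dx": -1, "dy": 0, "dz": -72, "rx": 0, "ry": 0, "rz": 0, "fingers": 70},
    {"dx": -1, "dy": 0, "dz": -72, "rx": 0, "ry": 0, "rz": 0, "fingers": 60},
    {"dx": -1, "dy": 0, "dz": -72, "rx": 0, "ry": 0, "rz": 0, "fingers": 50},
    {"dx": -1, "dy": 0, "dz": -72, "rx": 0, "ry": 0, "rz": 0, "fingers": 42},
    {"dx": -1, "dy": 0, "dz": -72, "rx": 0, "ry": 0, "rz": 0, "fingers": 36},
  ],
)

```text
clock: 12.92
tcp_pos: [0.4702, 0.3215, 0.0262]
ee_rot: [3.141, -0.002, 1.03]
wrist_force: [0.7, 0.4, -0.2]
grip_width: 0.495
grasp_force: 0.0
```

step_arm(
  newtons=15,
  steps=[
    {"dx": 0, "dy": 0, "dz": 0, "rx": 0, "ry": 0, "rz": 0, "fingers": 32},
    {"dx": 0, "dy": 0, "dz": 0, "rx": 0, "ry": 0, "rz": 0, "fingers": 28},
    {"dx": 0, "dy": 0, "dz": 0, "rx": 0, "ry": 0, "rz": 0, "fingers": 20},
    {"dx": 0, "dy": 0, "dz": 0, "rx": 0, "ry": 0, "rz": 0, "fingers": 20},
    {"dx": 0, "dy": 0, "dz": 0, "rx": 0, "ry": 0, "rz": 0, "fingers": 20},
    {"dx": 0, "dy": 0, "dz": 5, "rx": 0, "ry": 0, "rz": 0, "fingers": 20},
    {"dx": 0, "dy": 0, "dz": 20, "rx": 0, "ry": 0, "rz": 0, "fingers": 20},
    {"dx": 0, "dy": 0, "dz": 45, "rx": 0, "ry": 0, "rz": 0, "fingers": 20},
  ],
)

```text
clock: 13.58
tcp_pos: [0.4682, 0.3199, 0.0695]
ee_rot: [-3.141, 0.004, 1.029]
wrist_force: [0.9, 0.4, 0.8]
grip_width: 0.31
grasp_force: 15.0
```

step_arm(
  steps=[
    {"dx": 5, "dy": -15, "dz": 35, "rx": 0, "ry": 0, "rz": 0.05, "fingers": 20},
    {"dx": 14, "dy": -42, "dz": 65, "rx": 0, "ry": 0, "rz": 0.12, "fingers": 20},
    {"dx": 24, "dy": -75, "dz": 88, "rx": 0, "ry": 0, "rz": 0.19, "fingers": 20},
    {"dx": 35, "dy": -110, "dz": 105, "rx": 0, "ry": 0, "rz": 0.26, "fingers": 20},
    {"dx": 47, "dy": -146, "dz": 118, "rx": 0, "ry": 0, "rz": 0.33, "fingers": 20},
    {"dx": 59, "dy": -183, "dz": 125, "rx": 0, "ry": 0, "rz": 0.4, "fingers": 20},
    {"dx": 71, "dy": -220, "dz": 125, "rx": 0, "ry": 0, "rz": 0.47, "fingers": 20},
    {"dx": 84, "dy": -258, "dz": 125, "rx": 0, "ry": 0, "rz": 0.54, "fingers": 20},
  ],
)

```text
clock: 14.25
tcp_pos: [0.5539, 0.0613, 0.197]
ee_rot: [3.14, -0.001, 1.573]
wrist_force: [0.6, 0.7, -1.1]
grip_width: 0.309
grasp_force: 15.0
```

step_arm(
  steps=[
    {"dx": 12, "dy": -37, "dz": 0, "rx": 0, "ry": 0, "rz": 0.026, "fingers": 20},
    {"dx": 24, "dy": -74, "dz": 0, "rx": 0, "ry": 0, "rz": 0.026, "fingers": 20},
    {"dx": 36, "dy": -109, "dz": 0, "rx": 0, "ry": 0, "rz": 0.026, "fingers": 20},
    {"dx": 36, "dy": -109, "dz": -20, "rx": 0, "ry": 0, "rz": 0.026, "fingers": 20},
    {"dx": 36, "dy": -109, "dz": -40, "rx": 0, "ry": 0, "rz": 0.026, "fingers": 20},
    {"dx": 36, "dy": -109, "dz": -50, "rx": 0, "ry": 0, "rz": 0.026, "fingers": 20},
    {"dx": 36, "dy": -109, "dz": -50, "rx": 0, "ry": 0, "rz": 0.026, "fingers": 20},
    {"dx": 36, "dy": -109, "dz": -50, "rx": 0, "ry": 0, "rz": 0.026, "fingers": 20},
  ],
)

```text
clock: 14.92
tcp_pos: [0.5893, -0.0458, 0.1455]
ee_rot: [-3.141, 0.0, 1.596]
wrist_force: [1.0, 0.4, -0.1]
grip_width: 0.304
grasp_force: 15.0
```

Run:
```python
from h import *
for n in ('scene','top'):
    p=shot(n,n+'3.png')
    for t in ['cradle','tube_mid']: print(n,t,[(np.round(r['point'],4).tolist(),round(r['conf'],2)) for r in arm.landmark_of(p,t)[:2]])
s=arm.read_state();print(s['tcp_pos'],s['ee_rot'],s['grip_width'])
a=cv2.imread('pics/scene3.png')[130:240,260:390]
cv2.imwrite('pics/v3.png',cv2.resize(a,(650,550),interpolation=cv2.INTER_CUBIC))
```

```text
scene cradle [([0.5867, -0.0512, 0.0632], 0.73)]
scene tube_mid [([0.5866, -0.0467, 0.1222], 0.72), ([0.5893, -0.0469, 0.135], 0.62)]
top cradle [([0.5868, -0.048, 0.0652], 0.64)]
top tube_mid [([0.5713, 0.1856, 0.0147], 0.54), ([0.5923, -0.0488, 0.1333], 0.53)]
[ 0.58987582 -0.04569065  0.14593682] [ 3.14025261e+00 -1.56502509e-04  1.59632668e+00] 0.3068444026695089
```

View pics/v3.png

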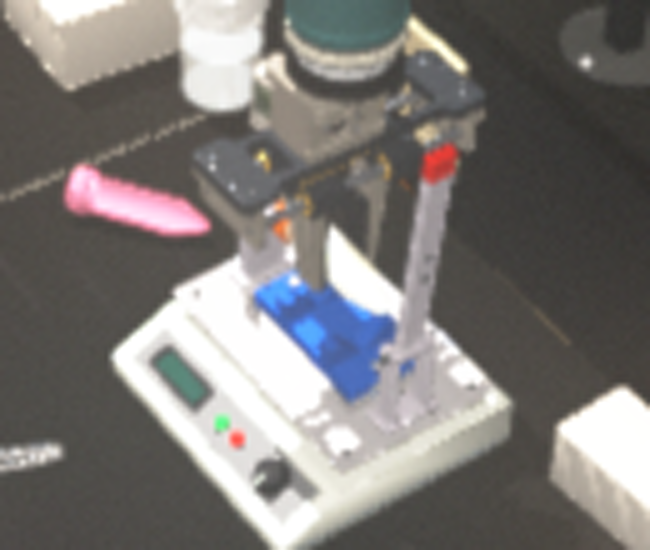

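The tube is held, its cap towards the keeper (crop 280,225), above the cradle whose ribs sit under it. I'm lowering it.

step_arm(
  steps=[
    {"dx": -1, "dy": -1, "dz": -10, "rx": 0, "ry": 0, "rz": 0, "fingers": 20},
    {"dx": -1, "dy": -1, "dz": -20, "rx": 0, "ry": 0, "rz": 0, "fingers": 20},
    {"dx": -1, "dy": -1, "dz": -28, "rx": 0, "ry": 0, "rz": 0, "fingers": 20},
    {"dx": -1, "dy": -1, "dz": -33, "rx": 0, "ry": 0, "rz": 0, "fingers": 20},
    {"dx": -1, "dy": -1, "dz": -36, "rx": 0, "ry": 0, "rz": 0, "fingers": 20},
    {"dx": -1, "dy": -1, "dz": -37, "rx": 0, "ry": 0, "rz": 0, "fingers": 20},
    {"dx": -1, "dy": -1, "dz": -37.5, "rx": 0, "ry": 0, "rz": 0, "fingers": 20},
    {"dx": -1, "dy": -1, "dz": -37.5, "rx": 0, "ry": 0, "rz": 0, "fingers": 20},
  ],
)

```text
clock: 15.88
tcp_pos: [0.5886, -0.0472, 0.1077]
ee_rot: [3.141, 0.0, 1.596]
wrist_force: [1.0, -1.1, -0.5]
grip_width: 0.307
grasp_force: 15.0
```

Down 1.5 mm more, release softly with a small opening, then rise.

step_arm(
  steps=[
    {"dx": 0, "dy": 0, "dz": -1, "rx": 0, "ry": 0, "rz": 0, "fingers": 20},
    {"dx": 0, "dy": 0, "dz": -1.5, "rx": 0, "ry": 0, "rz": 0, "fingers": 20},
    {"dx": 0, "dy": 0, "dz": -1.5, "rx": 0, "ry": 0, "rz": 0, "fingers": 20},
    {"dx": 0, "dy": 0, "dz": -1, "rx": 0, "ry": 0, "rz": 0, "fingers": 30},
    {"dx": 0, "dy": 0, "dz": -1, "rx": 0, "ry": 0, "rz": 0, "fingers": 35},
    {"dx": 0, "dy": 0, "dz": -1, "rx": 0, "ry": 0, "rz": 0, "fingers": 42},
    {"dx": 0, "dy": 0, "dz": -1, "rx": 0, "ry": 0, "rz": 0, "fingers": 48},
    {"dx": 0, "dy": 0, "dz": 0, "rx": 0, "ry": 0, "rz": 0, "fingers": 54},
  ],
)

```text
clock: 16.55
tcp_pos: [0.5882, -0.047, 0.1073]
ee_rot: [-3.141, 0.0, 1.596]
wrist_force: [0.8, -0.0, 0.1]
grip_width: 0.57
grasp_force: 0.0
```

step_arm(
  steps=[
    {"dx": 0, "dy": 0, "dz": 5, "rx": 0, "ry": 0, "rz": 0, "fingers": 54},
    {"dx": 0, "dy": 0, "dz": 20, "rx": 0, "ry": 0, "rz": 0, "fingers": 54},
    {"dx": 0, "dy": 0, "dz": 50, "rx": 0, "ry": 0, "rz": 0, "fingers": 54},
    {"dx": 0, "dy": 8, "dz": 85, "rx": 0, "ry": 0, "rz": 0, "fingers": 54},
    {"dx": 0, "dy": 30, "dz": 115, "rx": 0, "ry": 0, "rz": 0, "fingers": 40},
    {"dx": -10, "dy": 65, "dz": 135, "rx": 0, "ry": 0, "rz": 0, "fingers": 20},
    {"dx": -20, "dy": 100, "dz": 140, "rx": 0, "ry": 0, "rz": 0, "fingers": 0},
    {"dx": -30, "dy": 138, "dz": 140, "rx": 0, "ry": 0, "rz": 0, "fingers": 0},
  ],
)

```text
clock: 17.22
tcp_pos: [0.5592, 0.0914, 0.2503]
ee_rot: [3.137, -0.002, 1.593]
wrist_force: [0.0, 0.5, -0.6]
grip_width: 0.317
grasp_force: 0.0
```

Run:
```python
from h import *
for n in ('scene','top'):
    p=shot(n,n+'4.png')
    for t in ['cradle','tube_mid','bar_tip','bar_hinge','rocker_seat']: print(n,t,[(np.round(r['point'],4).tolist(),round(r['conf'],2)) for r in arm.landmark_of(p,t)[:2]])
s=arm.read_state();print(s['tcp_pos'],s['ee_rot'],s['joint_positions'].round(2))
b=cv2.imread('pics/top4.png')[160:215,275:365];a=cv2.imread('pics/scene4.png')[130:240,260:390]
b=cv2.resize(b,(360,220),interpolation=cv2.INTER_CUBIC);a=cv2.resize(a,(425,360),interpolation=cv2.INTER_CUBIC)
o=np.zeros((360,785,3),np.uint8);o[:220,:360]=b;o[:,360:]=a
cv2.imwrite('pics/v4.png',o)
```

```text
scene cradle [([0.5873, -0.0527, 0.0653], 0.68)]
scene tube_mid [([0.5656, 0.1826, 0.016], 0.69), ([0.5914, -0.0451, 0.1003], 0.63)]
scene bar_tip [([0.5892, -0.1474, 0.2974], 0.51)]
scene bar_hinge [([0.5893, -0.1321, 0.1243], 0.85)]
scene rocker_seat [([0.585, -0.0415, 0.0627], 0.9)]
top cradle [([0.5867, -0.0487, 0.0618], 0.72)]
top tube_mid [([0.5923, -0.0508, 0.0972], 0.79)]
top bar_tip [([0.5852, -0.0494, 0.0612], 0.68), ([0.5927, -0.1462, 0.3], 0.5)]
top bar_hinge [([0.5841, -0.1299, 0.1254], 0.73)]
top rocker_seat [([0.5819, -0.0495, 0.0645], 0.69)]
[0.55859246 0.08992381 0.2475142 ] [-3.14149512e+00  3.91659669e-04  1.59396688e+00] [-0.86  0.38  0.81  1.84 -0.32  1.05  0.11]
```

View pics/v4.png

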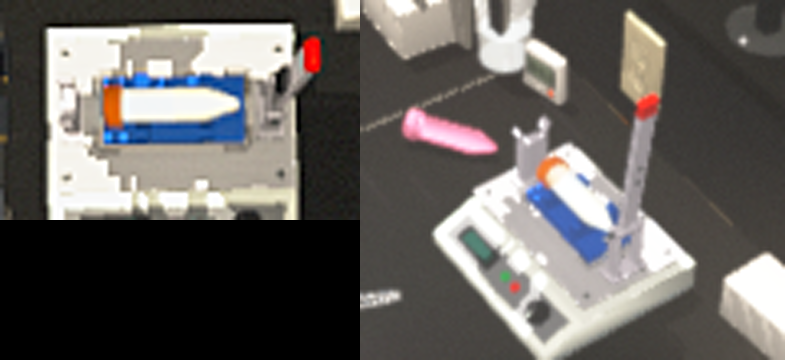

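The tube lies level in both notches, with the orange cap beyond the rib on the keeper side (top crop 112,105), and the bar is still upright. Next I go over the bar and behind it with the fingers closed.

step_arm(
  steps=[
    {"dx": 4, "dy": -10, "dz": 38, "rx": 0, "ry": 0, "rz": 0, "fingers": 0},
    {"dx": 8, "dy": -25, "dz": 75, "rx": 0, "ry": 0, "rz": 0, "fingers": 0},
    {"dx": 12, "dy": -50, "dz": 105, "rx": 0, "ry": 0, "rz": 0, "fingers": 0},
    {"dx": 16, "dy": -85, "dz": 125, "rx": 0, "ry": 0, "rz": 0, "fingers": 0},
    {"dx": 20, "dy": -125, "dz": 125, "rx": 0, "ry": 0, "rz": 0, "fingers": 0},
    {"dx": 24, "dy": -165, "dz": 125, "rx": 0, "ry": 0, "rz": 0, "fingers": 0},
    {"dx": 28, "dy": -205, "dz": 125, "rx": 0, "ry": 0, "rz": 0, "fingers": 0},
    {"dx": 30, "dy": -245, "dz": 125, "rx": 0, "ry": 0, "rz": 0, "fingers": 0},
  ],
)

```text
clock: 18.48
tcp_pos: [0.5885, -0.1561, 0.3728]
ee_rot: [3.141, -0.0, 1.596]
wrist_force: [0.8, 0.2, 0.1]
grip_width: 0.004
grasp_force: 0.0
```

step_arm(
  steps=[
    {"dx": 0, "dy": -35, "dz": 0, "rx": 0, "ry": 0, "rz": 0, "fingers": 0},
    {"dx": 0, "dy": -47, "dz": -5, "rx": 0, "ry": 0, "rz": 0, "fingers": 0},
    {"dx": 0, "dy": -47, "dz": -35, "rx": 0, "ry": 0, "rz": 0, "fingers": 0},
    {"dx": 0, "dy": -47, "dz": -65, "rx": 0, "ry": 0, "rz": 0, "fingers": 0},
    {"dx": 0, "dy": -47, "dz": -86, "rx": 0, "ry": 0, "rz": 0, "fingers": 0},
    {"dx": 0, "dy": -47, "dz": -86, "rx": 0, "ry": 0, "rz": 0, "fingers": 0},
    {"dx": 0, "dy": -47, "dz": -86, "rx": 0, "ry": 0, "rz": 0, "fingers": 0},
    {"dx": 0, "dy": -47, "dz": -86, "rx": 0, "ry": 0, "rz": 0, "fingers": 0},
  ],
)

```text
clock: 19.15
tcp_pos: [0.5891, -0.2017, 0.2881]
ee_rot: [3.14, 0.001, 1.595]
wrist_force: [-0.2, 1.0, 0.0]
grip_width: 0.002
grasp_force: 0.0
```

step_arm(
  steps=[
    {"dx": 0, "dy": 15, "dz": 0, "rx": 0, "ry": 0, "rz": 0, "fingers": 0},
    {"dx": 0, "dy": 27, "dz": 0, "rx": 0, "ry": 0, "rz": 0, "fingers": 0},
    {"dx": 0, "dy": 38, "dz": -1, "rx": 0, "ry": 0, "rz": 0, "fingers": 0},
    {"dx": 0, "dy": 48, "dz": -2, "rx": 0, "ry": 0, "rz": 0, "fingers": 0},
    {"dx": 0, "dy": 58, "dz": -2, "rx": 0, "ry": 0, "rz": 0, "fingers": 0},
    {"dx": 0, "dy": 70, "dz": -3, "rx": 0, "ry": 0, "rz": 0, "fingers": 0},
    {"dx": 0, "dy": 83, "dz": -4, "rx": 0, "ry": 0, "rz": 0, "fingers": 0},
    {"dx": 0, "dy": 96, "dz": -6, "rx": 0, "ry": 0, "rz": 0, "fingers": 0},
  ],
)

```text
clock: 19.82
tcp_pos: [0.5883, -0.1038, 0.2805]
ee_rot: [3.142, 0.0, 1.596]
wrist_force: [-0.0, -0.8, -0.2]
grip_width: 0.001
grasp_force: 0.3
```

step_arm(
  steps=[
    {"dx": 0, "dy": 20, "dz": -7, "rx": 0, "ry": 0, "rz": 0, "fingers": 0},
    {"dx": 0, "dy": 39, "dz": -16, "rx": 0, "ry": 0, "rz": 0, "fingers": 0},
    {"dx": 0, "dy": 56, "dz": -28, "rx": 0, "ry": 0, "rz": 0, "fingers": 0},
    {"dx": -1, "dy": 71, "dz": -43, "rx": 0, "ry": 0, "rz": 0, "fingers": 0},
    {"dx": -1, "dy": 84, "dz": -59, "rx": 0, "ry": 0, "rz": 0, "fingers": 0},
    {"dx": -1, "dy": 91, "dz": -71, "rx": 0, "ry": 0, "rz": 0, "fingers": 0},
    {"dx": -2, "dy": 97, "dz": -84, "rx": 0, "ry": 0, "rz": 0, "fingers": 0},
    {"dx": -2, "dy": 101, "dz": -97, "rx": 0, "ry": 0, "rz": 0, "fingers": 0},
  ],
)

```text
clock: 20.48
tcp_pos: [0.5863, -0.0031, 0.1824]
ee_rot: [-3.141, -0.0, 1.596]
wrist_force: [-0.7, -0.6, 0.0]
grip_width: 0.008
grasp_force: 0.1
```

Run:
```python
from h import *
print(arm.read_state()['tcp_pos'],arm.read_state()['wrist_force'])
p=shot('scene','scene5.png')
print([(np.round(r['point'],4).tolist(),round(r['conf'],2)) for r in arm.landmark_of(p,'bar_tip')[:2]])
cv2.imwrite('pics/v5.png',cv2.resize(cv2.imread('pics/scene5.png')[130:240,260:390],(650,550),interpolation=cv2.INTER_CUBIC))
```

```text
[ 0.58626156 -0.00312     0.18241284] [-0.74674731 -0.59019199  0.03766048]
[([0.5859, 0.0395, 0.1615], 0.77)]
```

View pics/v5.png

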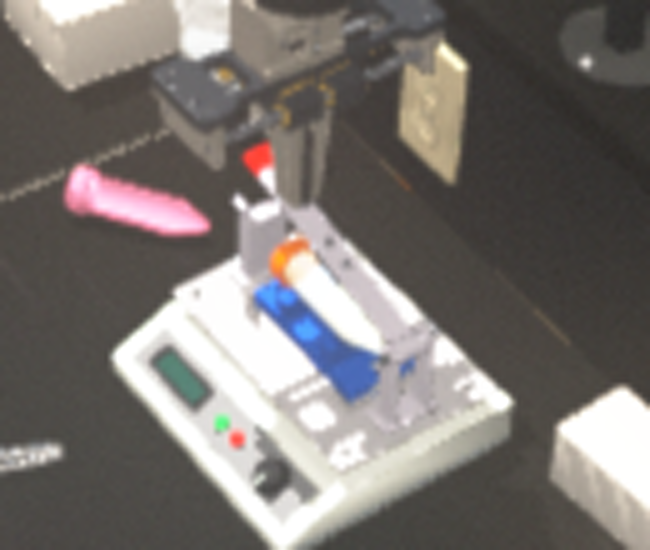

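The bar is following the fingers and is almost level, with its red cap at crop (258,160) entering the keeper. The tube is undisturbed. I'll press it home.

step_arm(
  steps=[
    {"dx": 0, "dy": 2, "dz": -8, "rx": 0, "ry": 0, "rz": 0, "fingers": 0},
    {"dx": 0, "dy": 3, "dz": -16, "rx": 0, "ry": 0, "rz": 0, "fingers": 0},
    {"dx": 0, "dy": 3, "dz": -22, "rx": 0, "ry": 0, "rz": 0, "fingers": 0},
    {"dx": 0, "dy": 3, "dz": -26, "rx": 0, "ry": 0, "rz": 0, "fingers": 0},
    {"dx": 0, "dy": 3, "dz": -29, "rx": 0, "ry": 0, "rz": 0, "fingers": 0},
    {"dx": 0, "dy": 3, "dz": -31, "rx": 0, "ry": 0, "rz": 0, "fingers": 0},
    {"dx": 0, "dy": 3, "dz": -32, "rx": 0, "ry": 0, "rz": 0, "fingers": 0},
    {"dx": 0, "dy": 3, "dz": -32, "rx": 0, "ry": 0, "rz": 0, "fingers": 0},
  ],
)

```text
clock: 21.25
tcp_pos: [0.5865, -0.0011, 0.1516]
ee_rot: [3.142, 0.0, 1.595]
wrist_force: [0.6, -0.4, -0.4]
grip_width: 0.005
grasp_force: 0.0
```

step_arm(
  steps=[
    {"dx": 0, "dy": 0, "dz": -0.5, "rx": 0, "ry": 0, "rz": 0, "fingers": 0},
    {"dx": 0, "dy": 0, "dz": -1, "rx": 0, "ry": 0, "rz": 0, "fingers": 0},
    {"dx": 0, "dy": 0, "dz": -1.5, "rx": 0, "ry": 0, "rz": 0, "fingers": 0},
    {"dx": 0, "dy": 0, "dz": -1.5, "rx": 0, "ry": 0, "rz": 0, "fingers": 0},
    {"dx": 0, "dy": 0, "dz": -1.5, "rx": 0, "ry": 0, "rz": 0, "fingers": 0},
    {"dx": 0, "dy": 0, "dz": -1.5, "rx": 0, "ry": 0, "rz": 0, "fingers": 0},
    {"dx": 0, "dy": 0, "dz": -1.5, "rx": 0, "ry": 0, "rz": 0, "fingers": 0},
    {"dx": 0, "dy": 0, "dz": -1.5, "rx": 0, "ry": 0, "rz": 0, "fingers": 0},
  ],
)

```text
clock: 21.92
tcp_pos: [0.5867, -0.0011, 0.1504]
ee_rot: [3.141, -0.0, 1.596]
wrist_force: [-1.3, 0.2, 3.9]
grip_width: 0.005
grasp_force: 2.4
```

step_arm(
  steps=[
    {"dx": 0, "dy": 0, "dz": -0.5, "rx": 0, "ry": 0, "rz": 0, "fingers": 0},
    {"dx": 0, "dy": 0, "dz": -1, "rx": 0, "ry": 0, "rz": 0, "fingers": 0},
    {"dx": 0, "dy": 0, "dz": -1.5, "rx": 0, "ry": 0, "rz": 0, "fingers": 0},
    {"dx": 0, "dy": 0, "dz": -2, "rx": 0, "ry": 0, "rz": 0, "fingers": 0},
    {"dx": 0, "dy": 0, "dz": -2, "rx": 0, "ry": 0, "rz": 0, "fingers": 0},
    {"dx": 0, "dy": 0, "dz": -2, "rx": 0, "ry": 0, "rz": 0, "fingers": 0},
    {"dx": 0, "dy": 0, "dz": -2, "rx": 0, "ry": 0, "rz": 0, "fingers": 0},
    {"dx": 0, "dy": 0, "dz": -2, "rx": 0, "ry": 0, "rz": 0, "fingers": 0},
  ],
)

```text
clock: 22.58
tcp_pos: [0.5867, -0.001, 0.1501]
ee_rot: [3.141, -0.002, 1.596]
wrist_force: [-6.4, 1.4, 19.0]
grip_width: 0.008
grasp_force: 9.4
```

Firm against the stop: 19 N with only 0.3 mm of movement. I'm lifting straight off and backing away.

step_arm(
  steps=[
    {"dx": 0, "dy": 0, "dz": 3, "rx": 0, "ry": 0, "rz": 0, "fingers": 0},
    {"dx": 0, "dy": 0, "dz": 12, "rx": 0, "ry": 0, "rz": 0, "fingers": 0},
    {"dx": 0, "dy": 0, "dz": 35, "rx": 0, "ry": 0, "rz": 0, "fingers": 0},
    {"dx": 0, "dy": 10, "dz": 70, "rx": 0, "ry": 0, "rz": 0, "fingers": 0},
    {"dx": -8, "dy": 40, "dz": 95, "rx": 0, "ry": 0, "rz": 0, "fingers": 0},
    {"dx": -16, "dy": 75, "dz": 105, "rx": 0, "ry": 0, "rz": 0, "fingers": 0},
    {"dx": -24, "dy": 112, "dz": 105, "rx": 0, "ry": 0, "rz": 0, "fingers": 0},
    {"dx": -32, "dy": 150, "dz": 105, "rx": 0, "ry": 0, "rz": 0, "fingers": 0},
  ],
)

```text
clock: 23.25
tcp_pos: [0.5543, 0.1501, 0.2543]
ee_rot: [3.14, -0.001, 1.594]
wrist_force: [-0.5, 0.4, -0.7]
grip_width: 0.004
grasp_force: 0.0
```

Run:
```python
from h import *
for n in ('scene','top'):
    p=shot(n,n+'6.png')
    for t in ['tube_mid','bar_tip','bar_hinge','cradle']: print(n,t,[(np.round(r['point'],4).tolist(),round(r['conf'],2)) for r in arm.landmark_of(p,t)[:2]])
b=cv2.imread('pics/top6.png')[160:215,275:365];a=cv2.imread('pics/scene6.png')[130:240,260:390]
b=cv2.resize(b,(360,220),interpolation=cv2.INTER_CUBIC);a=cv2.resize(a,(425,360),interpolation=cv2.INTER_CUBIC)
o=np.zeros((360,785,3),np.uint8);o[:220,:360]=b;o[:,360:]=a
cv2.imwrite('pics/v6.png',o)
```

```text
scene tube_mid [([0.5912, -0.0483, 0.0955], 0.7), ([0.5678, 0.1826, 0.015], 0.64)]
scene bar_tip [([0.5834, 0.0457, 0.1264], 0.73)]
scene bar_hinge [([0.5896, -0.1328, 0.1264], 0.58)]
scene cradle [([0.5876, -0.0499, 0.0636], 0.74)]
top tube_mid [([0.5918, -0.0489, 0.0948], 0.56), ([0.5707, 0.1838, 0.0117], 0.47)]
top bar_tip [([0.5872, 0.0446, 0.1248], 0.9), ([0.5854, -0.0485, 0.0617], 0.4)]
top bar_hinge [([0.588, -0.1295, 0.1236], 0.87)]
top cradle [([0.5851, -0.0458, 0.0642], 0.59)]
```

View pics/v6.png

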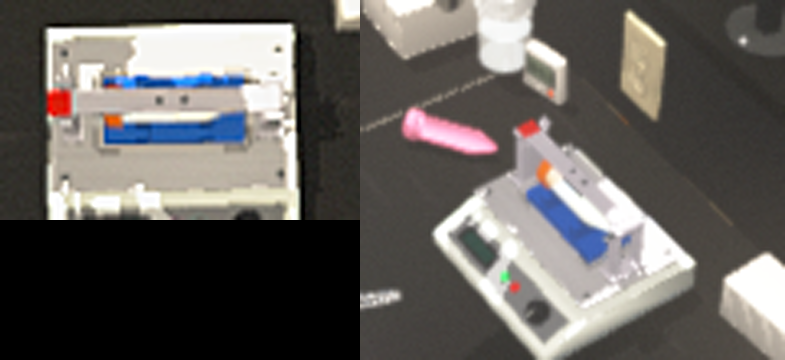

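The bar is level in the keeper over the tube (red cap at top crop 60,102), with tip and hinge both about 0.125 m up. The cradle and tube are in place and the robot is clear.

```bash
python3 -c "
from cell import arm
print(arm.sign_off())"
```

```text
the job is handed in; nothing more can be done
None
```

The rocker is loaded and handed in at about 23 s on the robot's clock: the cradle sits inside its four stops, the orange-capped tube lies in both ribs with its cap beyond the rib on the keeper side, the hold-down bar is pressed home to its stop, and I touched nothing else.

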